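# Make up two repair kits from the bench stock

### The job

Make up the two repair kits: the brass bush and the orange oil filter go in the blue tray, the steel bearing and the green relay in the red tray. In each tray the metal part (bush or bearing) stands in the bay lined with black rubber and the other part in the bare bay, each upright and flat on the bay's floor, set down and not dropped. Leave the worn dark bush, the spray can and the grease tin where they are.

Things in the scene. Friction and masses are not known exactly. Their poses are not given: they have to be found in the camera images.
- brass_bush: New flanged bush of yellow brass, standing on its flange: flange 46 mm across and 7 mm high, above it a barrel 36 mm across, 45 mm high in all, about 0.2 kg. Its top shows a black bore. Origin: centre of its underside; z up along its axis.
- oil_filter: Orange cylindrical oil filter with a white band, 58 mm across, 60 mm high, about 0.18 kg, standing upright. Origin: centre of its underside; z up along its axis.
- bearing: Bright steel wheel bearing lying flat, 56 mm across, 36 mm high, about 0.35 kg, black and silver rings on its top. Origin: centre of its underside; z up along its axis.
- relay: Green plastic relay block, 46 mm (its x) by 30 mm (its y) and 40 mm high, with two copper terminals 8 mm wide and 8 mm high on top (48 mm in all), about 0.09 kg, standing upright at any yaw. Origin: centre of its underside; z up.
- blue_tray: Low open blue kit tray, fixed, 172 (its x) x 88 x 14 mm, walls 4 mm, at any yaw. Origin: centre of its underside, on the bench; z up. A divider at x = 0 makes two 80 x 80 mm bays centred at x = +42 and -42 mm, y = 0. The +x bay is lined with black rubber (surface 6 mm above the bench); the -x bay is bare blue (floor 4 mm above the bench).
- red_tray: Low open red kit tray, fixed, 172 (its x) x 88 x 14 mm, walls 4 mm, at any yaw. Origin: centre of its underside, on the bench; z up. A divider at x = 0 makes two 80 x 80 mm bays centred at x = +42 and -42 mm, y = 0. The +x bay is lined with black rubber (surface 6 mm above the bench); the -x bay is bare red (floor 4 mm above the bench).
- worn_bush: Worn dark grey steel bush of the same shape and size as the brass one (46 mm flange, 36 mm barrel, 45 mm high), standing among the stock; not wanted in either kit, stays where it is. Origin: centre of its underside.
- spray_can: Bystander: upright spray can with a blue label, 60 mm across, 170 mm high, to the right of the work (-y). Origin: centre of its underside.
- grease_tin: Bystander: round tin with a green label, 76 mm across, 55 mm high, to the left of the work (+y). Origin: centre of its underside.
Mind the look-alikes: they are no part of the job. What is shaped like the oil_filter but pink or purple is not meant.

How it is judged (in metres and radians):
At the end, for the whole second after the job is handed in: Each part in its tray and bay (metal on rubber), centre within 26 mm along and across of the bay's centre, upright within 0.1 rad, underside under 10 mm above the bench, released, at rest; worn bush and bystanders within 20 mm of their starts (x of brass_bush in the frame of blue_tray between 0.016 and 0.068 m and y of brass_bush in the frame of blue_tray between -0.026 and 0.026 m and z of each of brass_bush, oil_filter in the frame of blue_tray below 0.01 m and angle between each of brass_bush, oil_filter, bearing, relay's own z axis and vertical below 0.1 rad and linear speed of each of brass_bush, oil_filter, bearing, relay below 0.02 m/s and angular speed of each of brass_bush, oil_filter, bearing, relay below 0.2 rad/s and x of oil_filter in the frame of blue_tray between -0.068 and -0.016 m and y of oil_filter in the frame of blue_tray between -0.026 and 0.026 m and x of bearing in the frame of red_tray between 0.016 and 0.068 m and y of bearing in the frame of red_tray between -0.026 and 0.026 m and z of each of bearing, relay in the frame of red_tray below 0.01 m and x of relay in the frame of red_tray between -0.068 and -0.016 m and y of relay in the frame of red_tray between -0.026 and 0.026 m and distance of each of worn_bush, spray_can, grease_tin from where it was at the start of the episode below 0.02 m); the robot touches nothing.
It fails at once if a bystander or the worn bush is moved by more than 20 mm or tipped over (distance of any of worn_bush, spray_can, grease_tin from where it was at the start of the episode above 0.02 m or angle between any of worn_bush, spray_can, grease_tin's own z axis and vertical above 0.4 rad).
It fails at once if a part is dropped into its tray from more than about 20 mm (it comes down faster than 0.6 m/s) ((horizontal distance between brass_bush and blue_tray below 0.08 m and height (world z) of brass_bush below 0.03 m and linear speed of brass_bush above 0.6 m/s) or (horizontal distance between oil_filter and blue_tray below 0.08 m and height (world z) of oil_filter below 0.03 m and linear speed of oil_filter above 0.6 m/s) or (horizontal distance between bearing and red_tray below 0.08 m and height (world z) of bearing below 0.03 m and linear speed of bearing above 0.6 m/s) or (horizontal distance between relay and red_tray below 0.08 m and height (world z) of relay below 0.03 m and linear speed of relay above 0.6 m/s)).
It also fails if it takes over 104 s, if anything falls off the work surface, if the arm or the gripper's body presses on something with over 40 N, if the wrist force passes 120 N, or if a joint passes its speed limit or range.

### The arm

A 6-joint arm with a two-finger parallel gripper is mounted at the origin on the work surface. World frame = base frame: x ahead of the robot, y to its left, z up, the work surface at z = 0. Lengths are in m, angles in degrees, forces in N, time in s.
With the tool pointing down it reaches from about 0.3 to 0.825 m from the base axis. Payload 5.4 kg.
Tool frame: the origin (TCP) lies midway between the tips of the shut fingers; the grasp point (between the pads) lies 19 mm behind it; z points along the fingers, y is the line along which they close (so a half turn about z gives the same grasp; the last joint's range is limited). The gripper opens to 92 mm and grips with 3 to 60 N. Pads are 20 mm wide; open, the fingers measure 128 mm over their backs; the gripper's body (75 mm by 189 mm) begins 69 mm behind the grasp point.
Start: joints at [-84.173, 9.076, 91.501, -0, 79.423, -12.038], TCP at [0.176, -0.547, 0.215] pointing down, gripper open.
Joint ranges: [-166.64, 166.64], [-54.1, 131.32], [10.49, 154.53], [-73.88, 253.88], [9.74, 151.15], [-171.62, 171.62]. Speed limits (degrees/s): [147.25, 147.25, 180, 180, 180, 180].

### API

Orientations are given as a 3x3 rotation matrix whose columns are the frame's x, y, z axes.
In Python, from bench import get_state, snapshot, camera_model, finish_job gives the robot as it stands. The module is installed in compiled form; this text tells all that it offers.
- The arm moves only by the tool arm_command, never from a script. Its argument "moves" is text: rows parted by semicolons, each of 6 numbers parted by spaces: the shift along the tool's x, y, z normalised to -1 to 1, where 1 is 4 cm, then the turn, a rotation vector about the tool's x, y, z normalised to -1 to 1, where 1 is 6 degrees. In form: tx ty tz wx wy wz; .... A call has exactly 8 rows; each row shifts and turns the commanded pose from where the row before left it, along the tool's axes as they then stand; what a row does not reach is not made up. A row lasts 1/8 s, in which the tool goes at most 62.5 mm and 10.7 degrees, less where a joint would pass 70% of its speed; a pose out of reach is approached as far as the arm can. A call with a number of a shift or a turn outside -1 to 1 is refused whole. A call with a gripper value outside its range is refused whole. "grip" is the opening, from -1 (shut) to 1 (fully open), set as the call begins (left out, the last holds). The fingers move at their own pace and stop on an object; the grip force is fixed at half the most. Time passes only in rows, so rows that do not move let the fingers close, or fill a call up. It gives the time, the measured TCP pose, the force, the opening and the grip force at its end, in the units of the state.
- get_state(): the state, without advancing time (a new reading comes with each control period).
- snapshot(name): name is "scene" or "top" or "wrist"; returns the picture (384x512x3 uint8, red, green, blue); there is no depth.
- camera_model(name): a dict with "K" (3x3 intrinsics, pixels), "xyz" and "attitude" of the camera in the world. Camera axes: x right, y up, looking along -z (the intrinsics and any distortion apply to the point x, -y, -z); pixel columns grow to the right and rows downward; lengths in m; the calibration is good to about 2 mm. A picture is of the moment at which its call begins: read the wrist's pose just before it. camera_model takes no time and is no camera call; for the wrist camera it gives the pose at the moment of the call.
- finish_job(): hands the job in; it is judged then, once.
The state is a dict: "clock": time; "q": joint angles; "qd": joint speeds; "effort": joint torques, N m; "tool_pos": TCP position; "eef_rot": TCP orientation; "wrist_force": force on the tool from outside, world axes, zero at the start; "torque": the same for the moment, N m; "grip_width": finger opening in m; "grip_force": force on a finger pad.
Only numpy, scipy, OpenCV 4.12 (cv2) and the standard library are available. Lean on these libraries where they do the work, as an engineer would, in place of code of your own. Each camera call takes 0.05 s, during which the arm holds its last target. There are 200 camera calls.

## Working session

There is one attempt and no reset: what is moved stays moved. The work goes in short steps, Python scripts to look and compute and a tool call to move; the robot and the scene stay as the last step left them, time stands still between calls to the robot, and variables do not carry over. Pictures are saved under pics/ and viewed, at most 14 in all, crops included, and the job is handed in when it is done.

Besides the shell and the picture viewer there is one more tool, called after "Emit:" as a command line: name --argument value ..., lists and objects as JSON in quotes. arm_command: Moves the arm, as the interface text tells. Its arguments: {"type":"object","properties":{"moves":{"type":"string"},"grip":{"type":"number"}},"required":["moves"]}

```bash
mkdir -p pics
python3 - <<'E'
from bench import *
import cv2,numpy as np
np.set_printoptions(precision=4,suppress=True)
for n in("top","scene"):
    cv2.imwrite(f"pics/{n}1.png",cv2.resize(snapshot(n)[:,:,::-1],(800,600),interpolation=cv2.INTER_CUBIC))
    print(camera_model(n))
s=get_state();print(s)
E
```

```text
{'K': array([[398.9474,   0.    , 254.5007],
       [  0.    , 398.9474, 188.7286],
       [  0.    ,   0.    ,   1.    ]]), 'xyz': array([ 0.3389, -0.0164,  1.1741]), 'attitude': array([[ 0.0445,  0.9752, -0.2169],
       [-0.999 ,  0.0428, -0.0125],
       [-0.0029,  0.2173,  0.9761]])}
{'K': array([[466.7796,   0.    , 248.6134],
       [  0.    , 466.7796, 196.0107],
       [  0.    ,   0.    ,   1.    ]]), 'xyz': array([ 1.3944, -0.514 ,  0.836 ]), 'attitude': array([[ 0.5404, -0.5361,  0.6485],
       [ 0.8414,  0.3419, -0.4185],
       [ 0.0027,  0.7718,  0.6358]])}
{'clock': 0.1, 'q': array([-84.1725,   9.1097,  91.5628,   0.0015,  79.4238, -12.0371]), 'qd': array([ 0.0082, -0.0117, -0.2047,  0.0541, -0.0046, -0.0419]), 'effort': array([  0.0011, -38.6505, -32.2959,   0.0705,   0.034 ,  -0.    ]), 'tool_pos': array([ 0.1763, -0.5467,  0.2137]), 'eef_rot': array([[ 0.9518,  0.3068, -0.0001],
       [ 0.3068, -0.9518,  0.0017],
       [ 0.0004, -0.0016, -1.    ]]), 'wrist_force': array([-0.0718,  0.2504, -0.205 ]), 'torque': array([-0.0075, -0.048 ,  0.0117]), 'grip_force': 0.0, 'grip_width': 0.0918683558856482}
```

View pics/top1.png

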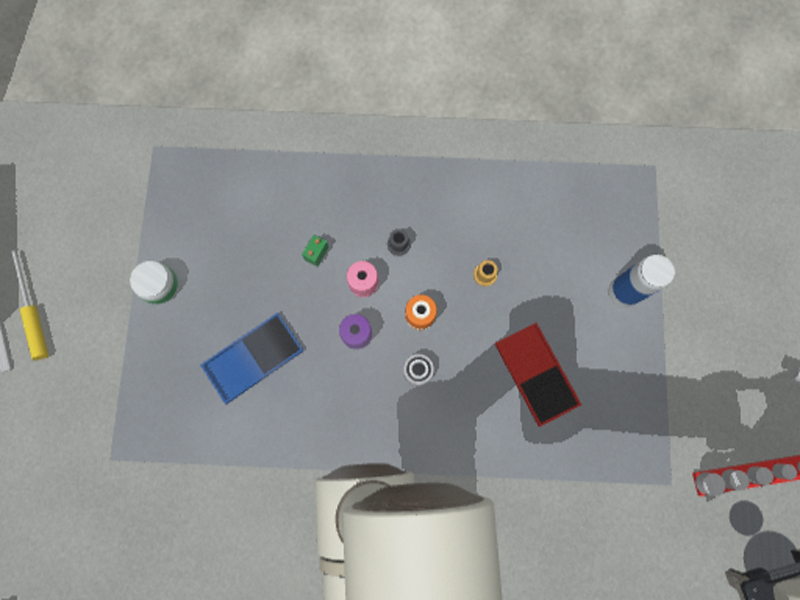

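View pics/scene1.png

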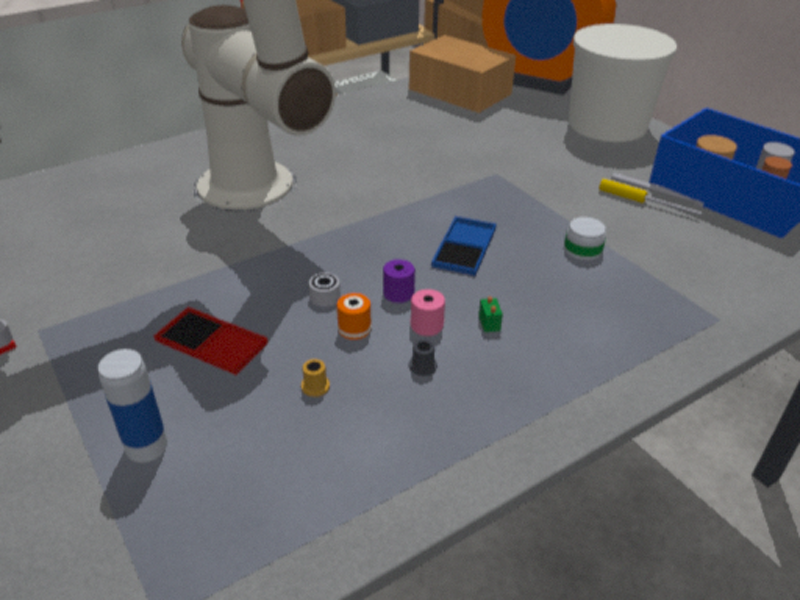

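Top view (800-wide): green relay (315,250), worn bush (399,241), brass (486,272), orange filter (421,310), bearing (419,369). The blue tray is around (253,358) with its rubber at the right end, and the red tray is around (538,373) with its rubber at the near end. I'll enlarge it to measure.

Run:
```python
from bench import *
import cv2
im=snapshot("top")[:,:,::-1]; cv2.imwrite("pics/raw.png",im)
cv2.imwrite("pics/c1.png",cv2.resize(im[140:285,122:382],None,fx=3,fy=3,interpolation=cv2.INTER_CUBIC))
```

```text
(no output)
```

View pics/c1.png

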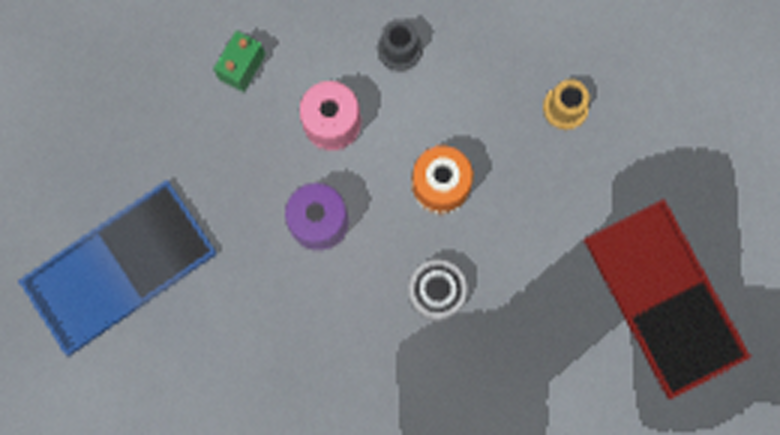

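The crop is read. Next I project the top-face centres and rim corners at their known heights.

```bash
cat > h.py <<'E'
import numpy as np
from bench import *
np.set_printoptions(precision=4,suppress=True)
def ray(cam,u,v,z):
    K,R,c=cam["K"],cam["attitude"],cam["xyz"]
    d=R@np.array([(u-K[0,2])/K[0,0],-(v-K[1,2])/K[1,1],-1]); return (c+d*(z-c[2])/d[2])
E
python3 - <<'E'
from h import *
c=camera_model("top")
P=lambda x,y,z: ray(c,122+(x+.5)/3-.5,140+(y+.5)/3-.5,z)[:2]
for n,x,y,z in [("brass",571,97,.045),("worn",400,37,.045),("filter",442,176,.06),("bearing",438,288,.036),("relA",243,42,.048),("relB",230,65,.048),("pink",329,109,.06),("purple",316,212,.06)]: print(n,P(x,y,z))
a,b=P(243,42,.048),P(230,65,.048);print("relay",(a+b)/2,np.degrees(np.arctan2(*(a-b)[::-1])),np.linalg.norm(a-b))
for n,q in [("blue",[(168,181),(216,250),(68,355),(20,282)]),("red",[(671,397),(748,354),(664,200),(586,241)])]:
    q=np.array([P(x,y,.014) for x,y in q]); m=q.mean(0)
    d=(q[0]+q[1]-q[2]-q[3])/2; L=np.linalg.norm(d); d/=L
    print(n,m,L,np.linalg.norm(q[0]-q[1]),np.degrees(np.arctan2(d[1],d[0])),"rubber",m+.042*d,"bare",m-.042*d)
print(camera_model("wrist"))
E
```

```text
brass [ 0.6473 -0.1678]
worn [0.7012 0.0015]
filter [ 0.5604 -0.0446]
bearing [ 0.4567 -0.0454]
relA [0.6884 0.1555]
relB [0.6643 0.1665]
pink [0.6211 0.0662]
purple [0.5206 0.0728]
relay [0.6763 0.161 ] -24.615550998169393 0.026439635424496632
blue [0.4663 0.2651] 0.17128850740492169 0.08462457197656652 -51.61716770037652 rubber [0.4924 0.2322] bare [0.4402 0.298 ]
red [ 0.4602 -0.2669] 0.16660724160112161 0.08554854490656032 -150.9831738422402 rubber [ 0.4235 -0.2873] bare [ 0.497  -0.2465]
{'K': array([[306.7195,   0.    , 252.1868],
       [  0.    , 306.7195, 189.7852],
       [  0.    ,   0.    ,   1.    ]]), 'xyz': array([ 0.2431, -0.5254,  0.3843]), 'attitude': array([[ 0.3081,  0.921 ,  0.2383],
       [-0.9514,  0.2986,  0.0757],
       [-0.0014, -0.2501,  0.9682]])}
```

```bash
cat >> h.py <<'E'
def go(x,y,z):
    "remaining shift to the target, tool axes, in move units (1 = 4 cm)"
    s=get_state(); R=s["eef_rot"]
    print("t",s["clock"],"tcp",s["tool_pos"],"yaw",np.degrees(np.arctan2(R[1,0],R[0,0])),"q",s["q"])
    print("to",(x,y,z),"units",R.T@(np.array([x,y,z])-s["tool_pos"])/.04)
E
python3 -c "
from h import *
go(.4567,-.0454,.1)"
```

```text
t 0.15 tcp [ 0.1763 -0.5468  0.2139] yaw 17.865187100316874 q [-84.1727   9.1029  91.5549  -0.0016  79.4212 -12.0376]
to (0.4567, -0.0454, 0.1) units [10.5163 -9.7765  2.8626]
```

Emit:
arm_command --moves "0.9 -0.85 0 0 0 0;0.9 -0.85 0 0 0 0;0.9 -0.85 0 0 0 0;0.9 -0.85 0 0 0 0;0.9 -0.85 0 0 0 0;0.9 -0.85 0.2 0 0 0;0.9 -0.85 0.2 0 0 0;0.9 -0.85 0.2 0 0 0" --grip 1

```text
clock: 1.15
tool_pos: [0.3675, -0.1985, 0.1903]
eef_rot: [[0.952, 0.306, 0.0], [0.306, -0.952, -0.0], [0.0, 0.0, -1.0]]
wrist_force: [0.5, -0.6, -0.2]
grip_width: 0.0923
grip_force: 0.0
```

```bash
python3 -c "
from h import *
go(.4567,-.0454,.1)"
```

```text
t 1.15 tcp [ 0.3675 -0.1985  0.1903] yaw 17.843141093657362 q [-45.0609 -14.4741 116.9919   0.0039  77.4657  27.0952]
to (0.4567, -0.0454, 0.1) units [ 3.2953 -2.9606  2.2571]
```

Emit:
arm_command --moves "0.83 -0.74 0.4 0 0 0;0.83 -0.74 0.4 0 0 0;0.83 -0.74 0.4 0 0 0;0.81 -0.74 0.4 0 0 0;0 0 0.9 0 0 0;0 0 0.9 0 0 0;0 0 0.7 0 0 0;0 0 0.35 0 0 0" --grip 1

```text
clock: 2.15
tool_pos: [0.4551, -0.0463, 0.011]
eef_rot: [[0.952, 0.307, -0.003], [0.307, -0.952, 0.001], [-0.002, -0.002, -1.0]]
wrist_force: [-0.4, -0.7, 0.2]
grip_width: 0.0918
grip_force: 0.0
```

Emit:
arm_command --moves "0 0 0 0 0 0;0 0 0 0 0 0;0 0 0 0 0 0;0 0 0 0 0 0;0 0 0 0 0 0;0 0 0 0 0 0;0 0 0 0 0 0;0 0 0 0 0 0" --grip -1

```text
clock: 3.15
tool_pos: [0.4569, -0.0468, 0.0134]
eef_rot: [[0.952, 0.307, 0.001], [0.307, -0.952, 0.0], [0.001, 0.0, -1.0]]
wrist_force: [-1.8, 1.9, 6.6]
grip_width: 0.0558
grip_force: 30.0
```

```bash
python3 -c "
from h import *
go(.4235,-.2873,.1)"
```

```text
t 3.15 tcp [ 0.4569 -0.0468  0.0134] yaw 17.85984560770541 q [-20.9973   7.7602 118.3868   0.0285  53.8098  51.1261]
to (0.4235, -0.2873, 0.1) units [-2.6365  5.4675 -2.1669]
```

Emit:
arm_command --moves "0 0 -0.9 0 0 0;-0.3 0.6 -0.9 0 0 0;-0.45 0.95 -0.7 0 0 0;-0.45 0.95 0 0 0 0;-0.45 0.95 0 0 0 0;-0.45 0.95 0 0 0 0;-0.4 0.8 0 0 0 0;-0.13 0.27 0 0 0 0"

```text
clock: 4.15
tool_pos: [0.4223, -0.2886, 0.1117]
eef_rot: [[0.952, 0.305, -0.001], [0.305, -0.952, 0.001], [-0.001, -0.001, -1.0]]
wrist_force: [-0.5, 0.6, -5.0]
grip_width: 0.0556
grip_force: 30.0
```

```bash
python3 -c "
from h import *
go(.4235,-.2873,.02)
import cv2
cv2.imwrite('pics/w1.png',snapshot('wrist')[:,:,::-1])"
```

```text
t 4.15 tcp [ 0.4223 -0.2886  0.1117] yaw 17.74009488263901 q [-47.8906   5.8365 107.3102  -0.0243  66.9363  24.3789]
to (0.4235, -0.2873, 0.02) units [ 0.0405 -0.0192  2.2925]
```

View pics/w1.png

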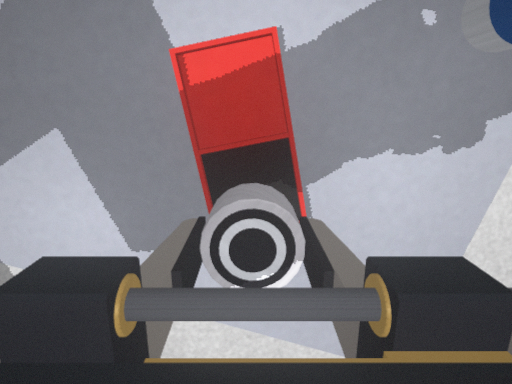

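The bearing is upright in the fingers over the black bay at about (250,250). I'll lower it.

Emit:
arm_command --moves "0.04 0 0.8 0 0 0;0 0 0.7 0 0 0;0 0 0.4 0 0 0;0 0 0.2 0 0 0;0 0 0.1 0 0 0;0 0 0.05 0 0 0;0 0 0 0 0 0;0 0 0 0 0 0"

```text
clock: 5.2
tool_pos: [0.4252, -0.2872, 0.0231]
eef_rot: [[0.952, 0.307, 0.001], [0.307, -0.952, -0.001], [0.0, 0.001, -1.0]]
wrist_force: [0.8, -0.1, -4.9]
grip_width: 0.0554
grip_force: 30.0
```

Emit:
arm_command --moves "0 0 0.05 0 0 0;0 0 0.03 0 0 0;0 0 0.02 0 0 0;0 0 0 0 0 0;0 0 0 0 0 0;0 0 0 0 0 0;0 0 0 0 0 0;0 0 0 0 0 0"

```text
clock: 6.2
tool_pos: [0.4249, -0.2869, 0.0194]
eef_rot: [[0.952, 0.307, -0.0], [0.307, -0.952, 0.0], [-0.0, -0.0, -1.0]]
wrist_force: [-2.8, 3.3, 5.7]
grip_width: 0.0554
grip_force: 30.0
```

Emit:
arm_command --moves "0 0 0 0 0 0;0 0 0 0 0 0;0 0 0 0 0 0;0 0 0 0 0 0;0 0 -0.2 0 0 0;0 0 -0.8 0 0 0;0 0 -0.9 0 0 0;0 0 -0.9 0 0 0" --grip 0.7

```text
clock: 7.2
tool_pos: [0.4249, -0.2869, 0.1323]
eef_rot: [[0.952, 0.307, 0.0], [0.307, -0.952, -0.0], [0.0, 0.0, -1.0]]
wrist_force: [0.7, -0.5, -1.0]
grip_width: 0.0782
grip_force: 0.0
```

```bash
python3 -c "
from h import *
go(.6473,-.1678,.1)"
```

```text
t 7.2 tcp [ 0.4249 -0.2869  0.1323] yaw 17.865364059717308 q [-47.5519   4.4049 106.3063   0.0024  69.2574  24.5819]
to (0.6473, -0.1678, 0.1) units [ 6.205  -1.1278  0.8078]
```

Emit:
arm_command --moves "0.85 -0.16 0 0 0 0;0.85 -0.16 0 0 0 0;0.85 -0.16 0 0 0 0;0.85 -0.16 0.1 0 0 0;0.85 -0.16 0.3 0 0 0;0.85 -0.16 0.3 0 0 0;0.85 -0.16 0.4 0 0 0;0.25 0 0.4 0 0 0" --grip 1

```text
clock: 8.2
tool_pos: [0.6488, -0.1669, 0.0707]
eef_rot: [[0.951, 0.309, 0.001], [0.309, -0.951, -0.0], [0.001, 0.001, -1.0]]
wrist_force: [0.1, 1.0, -0.8]
grip_width: 0.0921
grip_force: 0.0
```

```bash
python3 -c "
from h import *
go(.6473,-.1678,.014)
import cv2
cv2.imwrite('pics/w2.png',snapshot('wrist')[:,:,::-1])"
```

```text
t 8.2 tcp [ 0.6488 -0.1669  0.0707] yaw 17.972138001623698 q [-24.7462  30.3693  81.5438   0.0192  68.0203  47.2745]
to (0.6473, -0.1678, 0.014) units [-0.0447  0.008   1.4175]
```

View pics/w2.png

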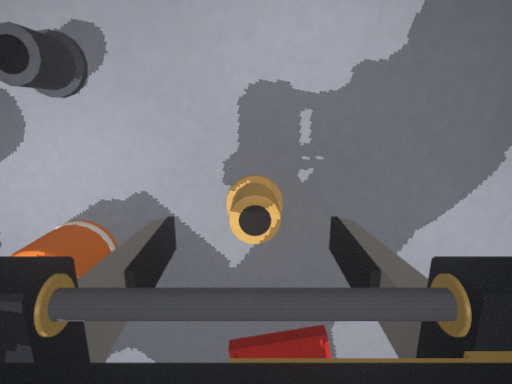

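The brass bush is centred between the fingers at (255,215). I'll descend and close.

Emit:
arm_command --moves "-0.04 0 0.5 0 0 0;0 0 0.5 0 0 0;0 0 0.3 0 0 0;0 0 0.1 0 0 0;0 0 0 0 0 0;0 0 0 0 0 0;0 0 0 0 0 0;0 0 0 0 0 0"

```text
clock: 9.25
tool_pos: [0.6459, -0.1687, 0.015]
eef_rot: [[0.952, 0.307, 0.001], [0.307, -0.952, -0.0], [0.0, 0.0, -1.0]]
wrist_force: [0.2, 0.1, 0.0]
grip_width: 0.092
grip_force: 0.0
```

Emit:
arm_command --moves "0 0 0 0 0 0;0 0 0 0 0 0;0 0 0 0 0 0;0 0 0 0 0 0;0 0 0 0 0 0;0 0 0 0 0 0;0 0 0 0 0 0;0 0 0 0 0 0" --grip -1

```text
clock: 10.25
tool_pos: [0.6457, -0.1687, 0.0146]
eef_rot: [[0.952, 0.307, 0.0], [0.307, -0.952, -0.0], [0.0, 0.0, -1.0]]
wrist_force: [0.1, -0.2, -0.2]
grip_width: 0.0355
grip_force: 30.0
```

```bash
python3 -c "
from h import *
go(.4924,.2322,.12)"
```

```text
t 10.25 tcp [ 0.6457 -0.1687  0.0146] yaw 17.863138760239792 q [-24.9931  34.2278  83.0383  -0.0026  62.7274  47.145 ]
to (0.4924, 0.2322, 0.12) units [ -0.5728 -10.7151  -2.6361]
```

Emit:
arm_command --moves "0 0 -0.9 0 0 0;-0.07 -0.3 -0.9 0 0 0;-0.07 -0.7 -0.9 0 0 0;-0.07 -1 0 0 0 0;-0.07 -1 0 0 0 0;-0.07 -1 0 0 0 0;-0.07 -1 0 0 0 0;-0.07 -1 0 0 0 0"

```text
clock: 11.25
tool_pos: [0.5523, 0.055, 0.1222]
eef_rot: [[0.952, 0.307, -0.001], [0.307, -0.952, 0.0], [-0.001, -0.001, -1.0]]
wrist_force: [0.5, 0.7, -2.3]
grip_width: 0.0351
grip_force: 30.0
```

Emit:
arm_command --moves "-0.08 -1 0 0 0 0;0 -1 0 0 0 0;0 -1 0 0 0 0;0 -1 0 0 0 0;0 -0.7 0.4 0 0 0;0 0 0.5 0 0 0;0 0 0.4 0 0 0;0 0 0.2 0 0 0"

```text
clock: 12.25
tool_pos: [0.492, 0.2313, 0.0613]
eef_rot: [[0.952, 0.306, -0.002], [0.306, -0.952, -0.0], [-0.002, -0.0, -1.0]]
wrist_force: [-0.3, -0.1, -1.3]
grip_width: 0.0358
grip_force: 30.0
```

```bash
python3 -c "
from h import *
go(.4924,.2322,.0210)
import cv2
cv2.imwrite('pics/w3.png',snapshot('wrist')[:,:,::-1])"
```

```text
t 12.25 tcp [0.492  0.2313 0.0613] yaw 17.83998852751324 q [ 12.439   14.4781 103.8152  -0.0001  61.8188  84.599 ]
to (0.4924, 0.2322, 0.021) units [ 0.0195 -0.0179  1.0079]
```

View pics/w3.png

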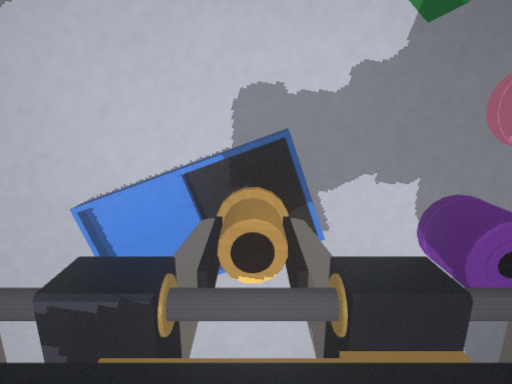

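The bush is held over the black bay, with its flange at about (253,215). I'll lower and release it.

Emit:
arm_command --moves "0 0 0.4 0 0 0;0 0 0.3 0 0 0;0 0 0.2 0 0 0;0 0 0.1 0 0 0;0 0 0.02 0 0 0;0 0 0 0 0 0;0 0 0 0 0 0;0 0 0 0 0 0"

```text
clock: 13.3
tool_pos: [0.4929, 0.2318, 0.0221]
eef_rot: [[0.952, 0.307, 0.001], [0.307, -0.952, 0.0], [0.001, 0.0, -1.0]]
wrist_force: [0.7, 0.6, -2.0]
grip_width: 0.0357
grip_force: 30.0
```

Emit:
arm_command --moves "0 0 0.03 0 0 0;0 0 0.01 0 0 0;0 0 0 0 0 0;0 0 0 0 0 0;0 0 0 0 0 0;0 0 0 0 0 0;0 0 0 0 0 0;0 0 0 0 0 0"

```text
clock: 14.3
tool_pos: [0.4928, 0.2317, 0.0206]
eef_rot: [[0.952, 0.307, 0.0], [0.307, -0.952, 0.0], [0.0, 0.0, -1.0]]
wrist_force: [-3.1, -1.9, 5.4]
grip_width: 0.0351
grip_force: 30.0
```

Emit:
arm_command --moves "0 0 0 0 0 0;0 0 0 0 0 0;0 0 0 0 0 0;0 0 0 0 0 0;0 0 -0.2 0 0 0;0 0 -0.8 0 0 0;0 0 -0.9 0 0 0;0 0 -0.9 0 0 0" --grip 0.3

```text
clock: 15.3
tool_pos: [0.4927, 0.2317, 0.1339]
eef_rot: [[0.952, 0.307, 0.001], [0.307, -0.952, 0.0], [0.001, 0.0, -1.0]]
wrist_force: [-0.1, 0.9, 0.5]
grip_width: 0.0595
grip_force: 0.0
```

```bash
python3 -c "
from h import *
go(.6763,.161,.075)"
```

```text
t 15.3 tcp [0.4927 0.2317 0.1339] yaw 17.86311471347433 q [ 12.4658   8.9156 101.1664   0.0006  69.8828  84.6024]
to (0.6763, 0.161, 0.075) units [3.8256 3.0906 1.4752]
```

Emit:
arm_command --moves "0.96 0.77 0 0 0 0;0.96 0.77 0 0 0 0;0.96 0.77 0 0 0 0;0.95 0.77 0 0 0 0;0 0 0.3 0 0 1;0 0 0.3 0 0 1;0 0 0.3 0 0 1;0 0 0.3 0 0 1"

```text
clock: 16.3
tool_pos: [0.6764, 0.1614, 0.0843]
eef_rot: [[0.994, -0.11, 0.0], [-0.11, -0.994, 0.0], [0.0, -0.0, -1.0]]
wrist_force: [-0.2, -0.4, 0.1]
grip_width: 0.0597
grip_force: 0.0
```

Emit:
arm_command --moves "0 0 0 0 0 1;0 0 0 0 0 1;0 0 0 0 0 1;0 0 0 0 0 0.08;0 0 0 0 0 0;0 0 0 0 0 0;0 0 0 0 0 0;0 0 0 0 0 0"

```text
clock: 17.3
tool_pos: [0.6763, 0.1614, 0.0842]
eef_rot: [[0.909, -0.416, -0.0], [-0.416, -0.909, -0.0], [-0.0, 0.0, -1.0]]
wrist_force: [-0.3, 0.0, 0.9]
grip_width: 0.0595
grip_force: 0.0
```

```bash
python3 -c "
from h import *
go(.6763,.161,.0165)
import cv2
cv2.imwrite('pics/w4.png',snapshot('wrist')[:,:,::-1])
cv2.imwrite('pics/t2.png',cv2.resize(snapshot('top')[140:285,122:382,::-1],None,fx=3,fy=3))"
```

```text
t 17.3 tcp [0.6763 0.1614 0.0842] yaw -24.60091834893908 q [  3.4966  33.002   76.1279  -0.0009  70.8708 118.0979]
to (0.6763, 0.161, 0.0165) units [0.0056 0.0095 1.6924]
```

View pics/w4.png

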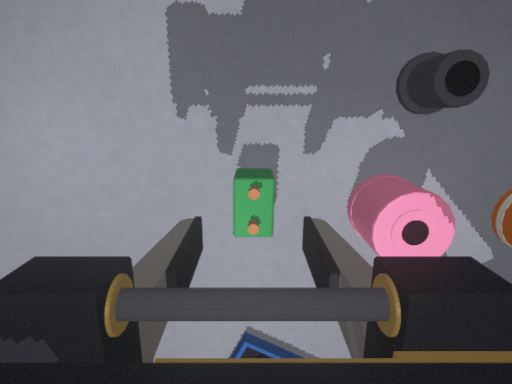

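View pics/t2.png

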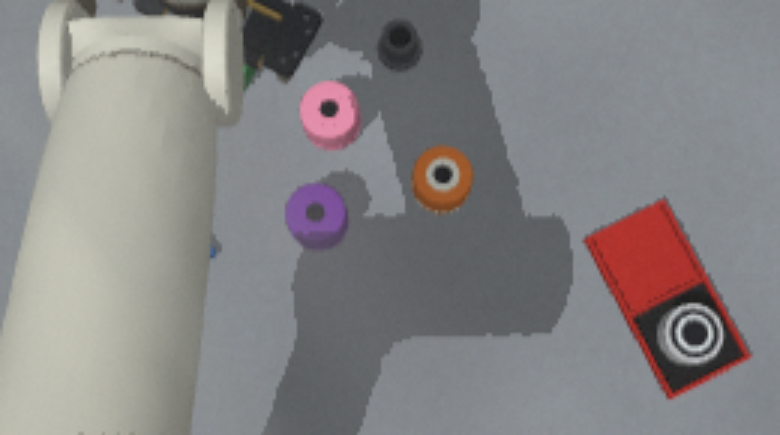

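The bearing sits flat in its black bay (at 692,333 in the crop). The relay is square between the fingers at (254,205), so I'll descend and grip it.

Emit:
arm_command --moves "0 0 0.6 0 0 0;0 0 0.6 0 0 0;0 0 0.3 0 0 0;0 0 0.15 0 0 0;0 0 0.04 0 0 0;0 0 0 0 0 0;0 0 0 0 0 0;0 0 0 0 0 0"

```text
clock: 18.4
tool_pos: [0.6766, 0.1615, 0.0171]
eef_rot: [[0.909, -0.417, 0.001], [-0.417, -0.909, 0.0], [0.001, -0.0, -1.0]]
wrist_force: [1.2, 0.4, -0.4]
grip_width: 0.06
grip_force: 0.0
```

Emit:
arm_command --moves "0 0 0 0 0 0;0 0 0 0 0 0;0 0 0 0 0 0;0 0 0 0 0 0;0 0 0 0 0 0;0 0 0 0 0 0;0 0 0 0 0 0;0 0 0 0 0 0" --grip -1

```text
clock: 19.4
tool_pos: [0.6763, 0.1614, 0.0166]
eef_rot: [[0.909, -0.417, 0.0], [-0.417, -0.909, -0.0], [0.0, 0.0, -1.0]]
wrist_force: [-0.3, -0.2, 0.1]
grip_width: 0.0293
grip_force: 30.0
```

```bash
python3 -c "
from h import *
go(.497,-.2465,.12)"
```

```text
t 19.4 tcp [0.6763 0.1614 0.0166] yaw -24.614973909335024 q [  3.4958  37.6743  77.5751  -0.0046  64.7499 118.1127]
to (0.497, -0.2465, 0.12) units [ 0.1733 11.1379 -2.5838]
```

Emit:
arm_command --moves "0 0 -0.9 0 0 0;0 0 -0.9 0 0 0;0 0.4 -0.8 0 0 0;0 1 -0.1 0 0 0;0.03 1 0 0 0 0;0.03 1 0 0 0 0;0.03 1 0 0 0 0;0.03 1 0 0 0 0"

```text
clock: 20.4
tool_pos: [0.5899, -0.0379, 0.1245]
eef_rot: [[0.909, -0.416, -0.0], [-0.416, -0.909, 0.0], [-0.0, -0.0, -1.0]]
wrist_force: [-0.1, 0.2, -1.7]
grip_width: 0.0301
grip_force: 30.0
```

Emit:
arm_command --moves "0.03 1 0 0 0 0;0.02 1 0 0 0 0;0 1 0 0 0 0;0 1 0 0 0 0;0 1 0 0 0 0;0 0.74 0.4 0 0 0;0 0 0.5 0 0 0;0 0 0.3 0 0 0"

```text
clock: 21.4
tool_pos: [0.4962, -0.2463, 0.0755]
eef_rot: [[0.909, -0.417, -0.001], [-0.417, -0.909, 0.001], [-0.001, -0.001, -1.0]]
wrist_force: [0.7, -0.5, -0.7]
grip_width: 0.0297
grip_force: 30.0
```

```bash
python3 -c "
from h import *
go(.497,-.2465,.0206)
import cv2
cv2.imwrite('pics/w5.png',snapshot('wrist')[:,:,::-1])"
```

```text
t 21.4 tcp [ 0.4962 -0.2463  0.0755] yaw -24.65613881957032 q [-38.9046  14.6603 101.7487   0.011   63.6804  75.7467]
to (0.497, -0.2465, 0.0206) units [ 0.0233 -0.0028  1.3712]
```

View pics/w5.png

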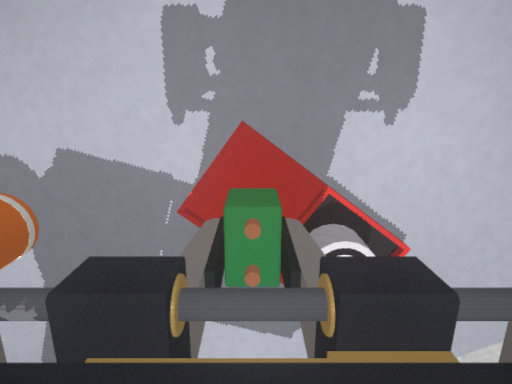

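The relay hangs over the bare red bay, and the right finger clears the bearing. I'll lower it.

Emit:
arm_command --moves "0.02 0 0.5 0 0 0;0 0 0.45 0 0 0;0 0 0.2 0 0 0;0 0 0.1 0 0 0;0 0 0.07 0 0 0;0 0 0.04 0 0 0;0 0 0 0 0 0;0 0 0 0 0 0"

```text
clock: 22.45
tool_pos: [0.4977, -0.247, 0.0225]
eef_rot: [[0.909, -0.417, 0.0], [-0.417, -0.909, -0.0], [0.0, 0.0, -1.0]]
wrist_force: [0.8, -0.4, -0.5]
grip_width: 0.0298
grip_force: 30.0
```

Emit:
arm_command --moves "0 0 0.04 0 0 0;0 0 0.01 0 0 0;0 0 0 0 0 0;0 0 0 0 0 0;0 0 0 0 0 0;0 0 0 0 0 0;0 0 0 0 0 0;0 0 0 0 0 0"

```text
clock: 23.45
tool_pos: [0.4977, -0.247, 0.0205]
eef_rot: [[0.909, -0.416, 0.0], [-0.416, -0.909, -0.0], [0.0, 0.0, -1.0]]
wrist_force: [-1.2, 0.4, 4.2]
grip_width: 0.0295
grip_force: 30.0
```

Emit:
arm_command --moves "0 0 0 0 0 0;0 0 0 0 0 0;0 0 0 0 0 0;0 0 0 0 0 0;0 0 -0.2 0 0 0;0 0 -0.8 0 0 0;0 0 -0.9 0 0 0;0 0 -0.9 0 0 0" --grip 0.1

```text
clock: 24.45
tool_pos: [0.4976, -0.2468, 0.1339]
eef_rot: [[0.909, -0.417, 0.0], [-0.417, -0.909, -0.0], [0.001, 0.0, -1.0]]
wrist_force: [0.4, -0.2, 0.6]
grip_width: 0.0505
grip_force: 0.0
```

```bash
python3 -c "
from h import *
go(.5604,-.0446,.018)"
```

```text
t 24.45 tcp [ 0.4976 -0.2468  0.1339] yaw -24.61412781249229 q [-38.849   10.485   99.3778   0.0011  70.1032  75.7648]
to (0.5604, -0.0446, 0.018) units [-0.6801 -5.2504  2.8972]
```

Emit:
arm_command --moves "-0.12 -0.9 0 0 0 0;-0.12 -0.9 0 0 0 0;-0.12 -0.9 0 0 0 0;-0.12 -0.9 0 0 0 0;-0.12 -0.9 0 0 0 0;-0.08 -0.75 0 0 0 0;0 0 0 0 0 1;0 0 0 0 0 1" --grip 1

```text
clock: 25.45
tool_pos: [0.5605, -0.044, 0.1328]
eef_rot: [[0.801, -0.598, 0.001], [-0.598, -0.801, -0.0], [0.001, -0.0, -1.0]]
wrist_force: [0.1, 0.4, 0.5]
grip_width: 0.0915
grip_force: 0.0
```

Emit:
arm_command --moves "0 0 0.2 0 0 1;0 0 0.2 0 0 1;0 0 0.2 0 0 0.5;0 0 0.2 0 0 0;0 0 0.1 0 0 0;0 0 0 0 0 0;0 0 0 0 0 0;0 0 0 0 0 0"

```text
clock: 26.45
tool_pos: [0.5606, -0.0446, 0.0966]
eef_rot: [[0.621, -0.784, 0.001], [-0.784, -0.621, -0.0], [0.001, -0.0, -1.0]]
wrist_force: [-0.3, 0.6, 0.2]
grip_width: 0.0921
grip_force: 0.0
```

```bash
python3 -c "
from h import *
go(.5604,-.0446,.018)
import cv2
cv2.imwrite('pics/w6.png',snapshot('wrist')[:,:,::-1])"
```

```text
t 26.45 tcp [ 0.5606 -0.0446  0.0966] yaw -51.60874689000077 q [-16.8637  14.0648  99.7797   0.0027  66.1176 124.744 ]
to (0.5604, -0.0446, 0.018) units [-0.0042  0.0038  1.9643]
```

View pics/w6.png

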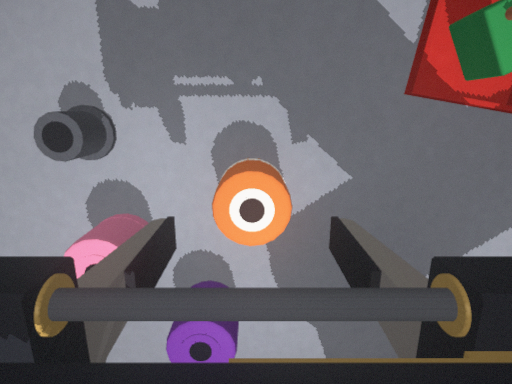

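The filter is centred at (252,208). I'll descend and grip it.

Emit:
arm_command --moves "0 0 0.6 0 0 0;0 0 0.6 0 0 0;0 0 0.4 0 0 0;0 0 0.25 0 0 0;0 0 0.1 0 0 0;0 0 0 0 0 0;0 0 0 0 0 0;0 0 0 0 0 0"

```text
clock: 27.5
tool_pos: [0.5607, -0.0447, 0.0188]
eef_rot: [[0.621, -0.784, 0.001], [-0.784, -0.621, -0.0], [0.001, -0.001, -1.0]]
wrist_force: [0.4, 0.1, -0.6]
grip_width: 0.0918
grip_force: 0.0
```

Emit:
arm_command --moves "0 0 0 0 0 0;0 0 0 0 0 0;0 0 0 0 0 0;0 0 0 0 0 0;0 0 0 0 0 0;0 0 0 0 0 0;0 0 0 0 0 0;0 0 0 0 0 0" --grip -1

```text
clock: 28.5
tool_pos: [0.5603, -0.0445, 0.0182]
eef_rot: [[0.621, -0.784, 0.0], [-0.784, -0.621, 0.0], [-0.0, -0.0, -1.0]]
wrist_force: [-0.3, 0.5, 0.4]
grip_width: 0.0575
grip_force: 30.0
```

```bash
python3 -c "
from h import *
go(.4402,.298,.13)"
```

```text
t 28.5 tcp [ 0.5603 -0.0445  0.0182] yaw -51.61572495502313 q [-16.8636  20.7257 101.6799   0.0047  57.5937 124.7496]
to (0.4402, 0.298, 0.13) units [-8.5774 -2.9635 -2.7947]
```

Emit:
arm_command --moves "0 0 -0.9 0 0 0;0 0 -0.9 0 0 0;-0.3 -0.1 -0.8 0 0 0;-1 -0.35 -0.2 0 0 0;-1 -0.35 0 0 0 0;-1 -0.35 0 0 0 0;-1 -0.35 0 0 0 0;-1 -0.35 0 0 0 0"

```text
clock: 29.5
tool_pos: [0.4856, 0.1687, 0.1297]
eef_rot: [[0.621, -0.784, -0.001], [-0.784, -0.621, -0.0], [-0.001, 0.001, -1.0]]
wrist_force: [0.5, 0.1, -1.7]
grip_width: 0.0572
grip_force: 30.0
```

Emit:
arm_command --moves "-1 -0.35 0 0 0 0;-1 -0.35 0 0 0 0;-1 -0.35 0 0 0 0;-0.28 -0.06 0 0 0 0;0 0 0.5 0 0 0;0 0 0.6 0 0 0;0 0 0.3 0 0 0;0 0 0 0 0 0"

```text
clock: 30.5
tool_pos: [0.4394, 0.2972, 0.0733]
eef_rot: [[0.62, -0.784, -0.002], [-0.784, -0.62, -0.001], [-0.001, 0.002, -1.0]]
wrist_force: [-0.0, 0.4, -2.3]
grip_width: 0.0574
grip_force: 30.0
```

```bash
python3 -c "
from h import *
go(.4402,.298,.0222)
import cv2
cv2.imwrite('pics/w7.png',snapshot('wrist')[:,:,::-1])"
```

```text
t 30.5 tcp [0.4394 0.2972 0.0733] yaw -51.6478007195477 q [ 21.0155  11.6804 105.6065  -0.0122  62.8524 162.6688]
to (0.4402, 0.298, 0.0222) units [-0.0027 -0.0319  1.2763]
```

View pics/w7.png

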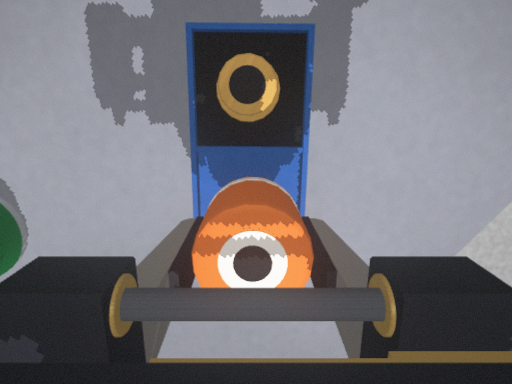

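The brass bush stands in the black bay at (247,87), and the filter is held over the bare bay. I'll lower it.

Emit:
arm_command --moves "0 -0.03 0.5 0 0 0;0 0 0.4 0 0 0;0 0 0.2 0 0 0;0 0 0.1 0 0 0;0 0 0.04 0 0 0;0 0 0 0 0 0;0 0 0 0 0 0;0 0 0 0 0 0"

```text
clock: 31.55
tool_pos: [0.4411, 0.2988, 0.0249]
eef_rot: [[0.621, -0.784, 0.0], [-0.784, -0.621, 0.0], [0.0, -0.0, -1.0]]
wrist_force: [0.4, -0.3, -1.8]
grip_width: 0.0578
grip_force: 30.0
```

Emit:
arm_command --moves "0 0 0.05 0 0 0;0 0 0.02 0 0 0;0 0 0 0 0 0;0 0 0 0 0 0;0 0 0 0 0 0;0 0 0 0 0 0;0 0 0 0 0 0;0 0 0 0 0 0"

```text
clock: 32.55
tool_pos: [0.441, 0.2987, 0.0222]
eef_rot: [[0.621, -0.784, 0.0], [-0.784, -0.621, -0.0], [0.0, 0.0, -1.0]]
wrist_force: [-2.4, -1.8, 5.6]
grip_width: 0.0574
grip_force: 30.0
```

Emit:
arm_command --moves "0 0 0 0 0 0;0 0 0 0 0 0;0 0 0 0 0 0;0 0 0 0 0 0;0 0 -0.2 0 0 0;0 0 -0.8 0 0 0;0 0 -0.9 0 0 0;0 0 -0.9 0 0 0" --grip 0.65

```text
clock: 33.55
tool_pos: [0.441, 0.2987, 0.1355]
eef_rot: [[0.621, -0.784, 0.001], [-0.784, -0.621, 0.0], [0.0, -0.001, -1.0]]
wrist_force: [1.0, 0.4, -1.0]
grip_width: 0.0759
grip_force: 0.0
```

Emit:
arm_command --moves "0 0 -1 0 0 0;0 0 -1 0 0 0;0 0 0 0 0 0;0 0 0 0 0 0;0 0 0 0 0 0;0 0 0 0 0 0;0 0 0 0 0 0;0 0 0 0 0 0"

```text
clock: 34.55
tool_pos: [0.4409, 0.2987, 0.2136]
eef_rot: [[0.621, -0.784, -0.0], [-0.784, -0.621, -0.0], [-0.0, 0.0, -1.0]]
wrist_force: [-0.2, 0.3, -1.4]
grip_width: 0.076
grip_force: 0.0
```

```bash
python3 -c "
from h import *
import cv2
a=cv2.resize(snapshot('scene')[120:320,30:390,::-1],(800,444)); cv2.imwrite('pics/s9.png',a)
cv2.imwrite('pics/w9.png',snapshot('wrist')[:,:,::-1])"
```

```text
(no output)
```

View pics/s9.png

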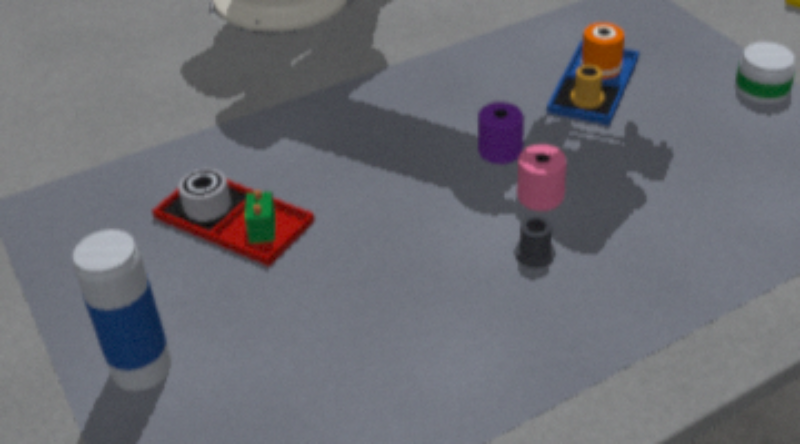

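View pics/w9.png

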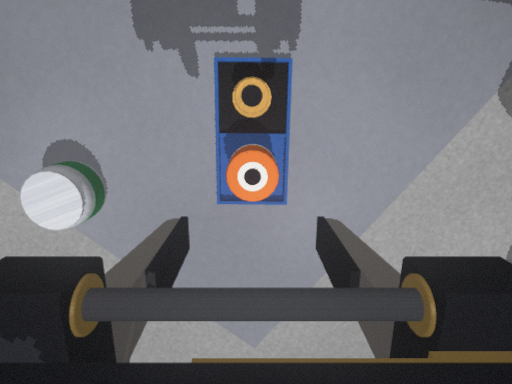

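Both blue parts stand centred, and the red tray holds the bearing and relay upright. I'll check the red tray numerically, then hand in.

```bash
python3 -c "
from h import *
im=snapshot('top').astype(int); c=camera_model('top')
g=(im[...,1]>im[...,0]+30)&(im[...,1]>im[...,2]+30); g[:,:300]=0; g[:,390:]=0
v,u=np.nonzero(g); p=ray(c,u.mean(),v.mean(),.035)[:2]; print(len(u),p)
a=np.radians(-151); d=p-[.4602,-.2669]; print(d@[np.cos(a),np.sin(a)],d@[-np.sin(a),np.cos(a)])
if abs(d@[np.cos(a),np.sin(a)]+.042)<.015 and abs(d@[-np.sin(a),np.cos(a)])<.015: print(finish_job())"
```

```text
173 [ 0.4974 -0.245 ]
-0.04311376028130392 -0.0010840290455497782
the job is handed in; nothing more can be done
None
```

Both kits are made up and the job is handed in at about 35 s of the 104 s allowed: the last pictures show all four parts upright in their correct bays, and the worn bush, spray can and grease tin looked undisturbed; no verdict came back.

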